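# Cover the open glaze jar

### The arm

A 6-joint arm with a two-finger parallel gripper is mounted at the origin on a cart in front of the work surface, level with it; the furniture and walls round the work are solid. World frame = base frame: x ahead of the robot, y to its left, z up, the work surface at z = 0. Lengths are in mm, angles in rad, forces in N, time in s.
With the tool pointing down it reaches from about 350 to 875 mm from the base axis. Payload 4.2 kg.
Tool frame: the origin (TCP) lies at the very end of the fingers, on their centre line; the grasp point (between the pads) lies 19 mm behind it; z points along the fingers, y is the line along which they close (so a half turn about z gives the same grasp; the last joint's range is limited). The gripper opens to 85 mm and grips with 20 to 120 N. Pads are 22 mm wide; open, the fingers measure 114 mm over their backs; the gripper's body (76 mm by 85 mm) begins 54 mm behind the grasp point. The pads swing forward as they close: fully open they stand 13 mm farther back than shut.
Start: joints at [1.461, 0.385, 0.008, 0, -1.194, -0.259], TCP at [225.277, 582.966, 231.312] pointing down, gripper open.
Joint ranges: [-3.14, 3.14], [-1.21, 2.06], [-1.07, 1.41], [-3.16, 2.05], [-2.99, -0.16], [-3.1, 3.1]. Speed limits (rad/s): [2.79, 2.79, 3.14, 3.14, 3.14, 3.14].

### API

Orientations are given as a unit quaternion [x, y, z, w].
In Python, from bench import read_state, get_image, get_calibration, job_done gives the robot as it stands.
- The arm moves only by the shell command python3 -m creep 'ROWS'. ROWS is a JSON object of lists of equal length, an entry for each row: "translation": the shift along the world's x, y, z in cm, a list of three; "delta_rot": the turn, a rotation vector about the world's x, y, z in degrees, a list of three; "hand": the finger opening in cm, from 0 to 8.54. A call has 1 to 8 rows; each row is the pose to reach, as a shift and turn from the pose commanded when the call began; what a row does not reach only later rows make up. A row lasts 1/8 s, in which the tool goes at most 62.5 mm and 10.7 degrees, less where a joint would pass 70% of its speed; a pose out of reach is approached as far as the arm can. A call with a gripper value outside its range is refused whole. The fingers move at their own pace and stop on an object; the grip force is fixed at half the most. Time passes only in rows, so rows that repeat a pose let the fingers close. It gives the time, the measured TCP pose, the force, the opening and the grip force at its end, in the units of the state.
- read_state(): the state, without advancing time (a new reading comes with each control period).
- get_image(name): name is "side" or "top" or "wrist"; returns (picture, depth): 384x512x3 uint8, red, green, blue; 384x512 float32, mm along the optical axis (not along the pixel's ray), 0 where there is no reading.
- get_calibration(name): a dict with "intrinsics" (3x3 intrinsics, pixels), "xyz" and "attitude" of the camera in the world. Camera axes: x right, y down, z forward; pixel columns grow to the right and rows downward; lengths in mm; the calibration is good to about 2 mm. A picture is of the moment at which its call begins: read the wrist's pose just before it. get_calibration takes no time and is no camera call; for the wrist camera it gives the pose at the moment of the call.
- job_done(): hands the job in; it is judged then, once.
The state is a dict: "clock": time; "joints": joint angles; "joint_vel": joint speeds; "joint_efforts": joint torques, N m; "position": TCP position; "ee_rot": TCP orientation; "contact_force": force on the tool from outside, world axes, zero at the start; "wrist_torque": the same for the moment, N m; "gripper_width": finger opening in mm; "grasp_force": force on a finger pad.
Only numpy, scipy, OpenCV 4.12 (cv2) and the standard library are available. Lean on these libraries where they do the work, as an engineer would, in place of code of your own. Each camera call takes 0.05 s, during which the arm holds its last target. There are 200 camera calls.

### The job

Pick the blue ceramic cover off the sloping drying rack and put it on the open pink glaze jar that stands on the bare table (not the one on the brown board at the back), so that its collar sits in the jar's mouth and it lies level on the rim all round. Lower it in the gripper until it is down in the mouth - do not drop it or slam it - then let go. Leave the jar standing where it is, and leave the other jars, the pot and the cup alone.

Things in the scene. Friction and masses are not known exactly. Their poses are not given: they have to be found in the camera images.
- lid: loose round blue ceramic cover. Origin: centre of the flange's underside (rests on the rim); z: its axis, out of the knob. Flange 92 mm across, 6 mm thick at the edge, 10 at the knob; collar below, 60 mm across, 10 mm deep; knob above, 28 mm across, from z = 12 to 44 mm. It starts with its collar on the rack's board, axis 35 degrees from vertical, knob leaning to the rack's -x (towards the robot)
- rack: fixed wooden drying rack, foot 130 x 125 mm, 113 mm high. Origin: centre of its underside. Its board slopes 35 degrees, low edge at its -x; middle of the board's face 78 mm up. Two dowels, 10 mm thick, 22 mm long, square to the board near the low edge, keep the cover from sliding: lift the cover off square to the board
- jar: loose open plastic jar of pink glaze, 85 mm diameter, 88 mm to the rim, 0.4 kg, standing on the bare table (a like jar on the brown board at the back is not meant). Origin: centre of its underside, z up
- jar_rim (a point): centre of the mouth of the pink jar, level with its rim (88 mm above its underside); the rim is about 84 mm outside, the mouth 69 mm wide; z up
- blue_jar: bystander: closed jar of pale blue glaze with white lid, 88 mm diameter, 93 mm high; origin at the centre of its underside
- green_jar: bystander: closed jar of pale green glaze with white lid, 88 mm diameter, 93 mm high; origin at the centre of its underside
- pot: bystander: white coil-built pot with rosettes, 104 mm diameter, 83 mm high; origin at the centre of its underside
- cup: bystander: small reddish clay cup, 56 mm diameter, 58 mm high; origin at the centre of its underside
Not all that is in view belongs to the job. What is meant by the lid is not orange, red or turquoise, and is the larger of those in its own colour.

How it is judged (in metres and radians):
On the way, in this order (a step that is already met when the one before it is completed fails the run):
1. the cover is off the rack, held in the fingers (contact force between the fingers and lid above 0.3 N and contact force between lid and rack below 0.05 N and distance of lid from where it was at the start of the episode above 0.04 m), for 0.1 s.
2. the cover, still held in the fingers, is lowered until its collar is in the jar's mouth (flange less than 7 mm above the rim) (contact force between the fingers and lid above 0.3 N and z of lid in the frame of jar_rim below 0.007 m and horizontal distance between lid and jar_rim below 0.009 m), for 0.02 s.
At the end, for the whole second after the job is handed in: The cover lies on the pink jar's rim with its collar in the mouth: within 8 mm of the mouth's centre, flange no more than 3 mm above the rim (nor 4 mm below), level to 0.05 rad (3 degrees), let go and at rest; the jar stands upright (0.04 rad), within 40 mm of where it stood (horizontal distance between lid and jar_rim below 0.008 m and z of lid in the frame of jar_rim between -0.004 and 0.003 m and angle between lid's own z axis and vertical below 0.05 rad and angle between jar's own z axis and vertical below 0.04 rad and distance of jar from where it was at the start of the episode below 0.04 m and linear speed of each of lid, jar below 0.02 m/s); the robot touches nothing.
It fails at once if the cover slammed or pressed on the jar with more than 50 N (contact force between lid and jar above 50 N).
It fails at once if the jar tipped by more than 0.3 rad (angle between jar's own z axis and vertical above 0.3 rad).
It fails at once if another jar, the pot or the cup moved by more than 30 mm (distance of any of blue_jar, green_jar, pot, cup from where it was at the start of the episode above 0.03 m).
It also fails if it takes over 40 s, if anything falls off the work surface, if the arm or the gripper's body presses on something with over 40 N, if the wrist force passes 120 N, or if a joint passes its speed limit or range.

## Working session

There is one attempt and no reset: what is moved stays moved. The work goes in short steps, Python scripts to look and compute and a shell command to move; the robot and the scene stay as the last step left them, time stands still between calls to the robot, and variables do not carry over. Pictures are saved under pics/ and viewed, at most 10 in all, crops included, and the job is handed in when it is done.

```bash
mkdir -p pics; ls; cat > h.py <<'E'
import numpy as np, cv2
from scipy.spatial.transform import Rotation as R
from bench import *
def rot(a):
    a=np.array(a,float)
    return a if a.shape==(3,3) else R.from_quat(a).as_matrix()
def snap(n):
    c=get_calibration(n); im,d=get_image(n)
    return im,d,c
def cloud(d,c):
    K=np.array(c["intrinsics"]);v,u=np.indices(d.shape)
    p=np.stack([(u-K[0,2])/K[0,0]*d,(v-K[1,2])/K[1,1]*d,d],-1)
    return p@rot(c["attitude"]).T+np.array(c["xyz"])
E
python3 - <<'E'
from h import *
for n in("top","side"):
    im,d,c=snap(n); np.savez(n,im=im,d=d,P=cloud(d,c)); print(n,c)
    cv2.imwrite(f"pics/{n}.png",im[...,::-1])
s=read_state();print(s)
E
```

```text
pics
top {'intrinsics': array([[429.34807738,   0.        , 249.61317786],
       [  0.        , 429.34807738, 192.14809288],
       [  0.        ,   0.        ,   1.        ]]), 'xyz': array([ 426.20375946,   60.80961991, 1236.70057438]), 'attitude': array([-0.69753174,  0.71547963, -0.02597643,  0.02938707])}
side {'intrinsics': array([[384.72942653,   0.        , 254.36856398],
       [  0.        , 384.72942653, 199.50720127],
       [  0.        ,   0.        ,   1.        ]]), 'xyz': array([  93.12068513, -649.86898754,  483.28835585]), 'attitude': array([ 0.80952325, -0.21954344,  0.14219589, -0.52559786])}
{'clock': 0.1, 'joints': array([ 1.46058028e+00,  3.85457980e-01,  6.76652376e-03, -4.22053829e-04,
       -1.19398680e+00, -2.58626773e-01]), 'joint_vel': array([ 0.00195739, -0.00109931,  0.00229297, -0.00148449, -0.00246667,
       -0.00167388]), 'joint_efforts': array([-6.73150535e-04, -3.93316734e+01,  1.88931477e+01,  4.19800848e+00,
       -2.56807041e-03,  4.90381325e-06]), 'position': array([225.11958884, 582.49585781, 230.34755276]), 'ee_rot': array([ 9.83027786e-01, -1.83454212e-01, -1.25848499e-04,  9.52916572e-04]), 'contact_force': array([ 0.02174444,  0.62915025, -0.82330287]), 'wrist_torque': array([-0.01874959,  0.06111428, -0.01258317]), 'grasp_force': 0.0, 'gripper_width': 85.57225281316454}
```

View pics/top.png

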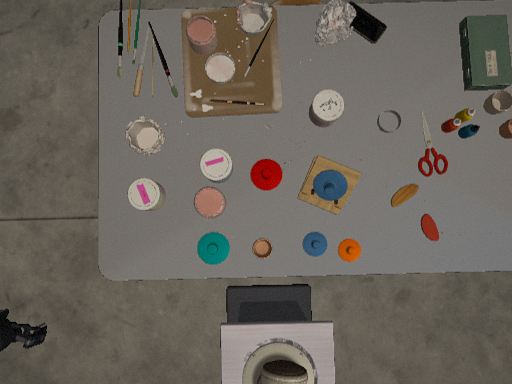

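View pics/side.png

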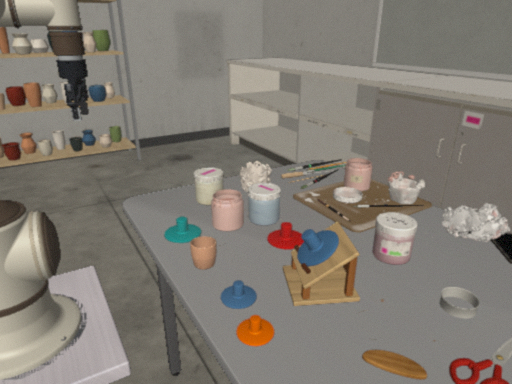

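The top view shows these candidates for the cover:
- blue on the rack (330,185)
- small blue on the table (315,244)
- red (266,174)
- turquoise (213,248)
- orange (349,250)

The candidate jars are pink on the bare table (210,202) and pink on the board (202,33). I choose the blue cover on the rack, which is the larger blue one, and the jar at (210,202). Next I measure both and check with a close crop.

```bash
python3 - <<'E'
from h import *
def plane(p):
    for _ in range(6):
        c=p.mean(0); n=np.linalg.svd(p-c)[2][2]; n*=np.sign(n[2]); e=abs((p-c)@n); p=p[e<max(1.5,1.5*np.median(e))]
    return c,n,p
for nme,box in(("top",(300,155,360,215)),("side",(285,220,360,305))):
    D=np.load(nme+".npz"); im,d,P=D["im"],D["d"],D["P"]
    h=cv2.cvtColor(im,cv2.COLOR_RGB2HSV); m=np.zeros(d.shape,bool); x0,y0,x1,y1=box; m[y0:y1,x0:x1]=1
    b=m&(h[...,0]>95)&(h[...,0]<125)&(h[...,1]>90)&(d>0)
    p=P[b]; 
    n0=np.array([-np.sin(.61),0,np.cos(.61)])
    print(nme,"blue",len(p),p.mean(0).round(1),p.min(0).round(1),p.max(0).round(1))
    c,n,q=plane(p); print(" plane",c.round(1),n.round(3),len(q),"tilt",np.degrees(np.arccos(n[2])).round(1))
    e=cv2.fitEllipse(max(cv2.findContours(b.astype(np.uint8),0,1)[0],key=cv2.contourArea)); print(" ell",e)
    # wood board: fit slope plane
    w=m&(h[...,0]>8)&(h[...,0]<25)&(h[...,1]>70)&(d>0)&(P[...,2]>45)
    c,n,q=plane(P[w]); print(" wood",c.round(1),n.round(3),len(q),"tilt",np.degrees(np.arccos(n[2])).round(1))
    # jar
    box=(190,182,230,222) if nme=="top" else (208,185,248,232); x0,y0,x1,y1=box
    m=np.zeros(d.shape,bool); m[y0:y1,x0:x1]=1; 
    q=P[m&(d>0)&(P[...,2]>80)]; print(" jar",len(q),np.percentile(q[:,2],[5,50,95]).round(1)); (cx,cy),r=cv2.minEnclosingCircle(q[:,:2].astype(np.float32)); print("  rim c",cx,cy,r, q.min(0).round(1),q.max(0).round(1))
D=np.load("top.npz");a=cv2.resize(D["im"][145:230,180:370],None,fx=4,fy=4,interpolation=2)
D=np.load("side.npz");b=cv2.resize(D["im"][180:310,205:365],None,fx=2,fy=2,interpolation=2)
o=np.zeros((600,760,3),np.uint8);o[:340]=a;o[340:600,:320]=b;cv2.imwrite("pics/crop.png",o[...,::-1])
E
```

```text
top blue 797 [ 529.5 -148.4   99.7] [ 492.7 -191.9   66.4] [ 567.8 -105.5  130.6]
 plane [ 532.  -150.6   96.9] [-0.51   0.23   0.829] 299 tilt 34.0
 ell ((329.8683166503906, 184.79617309570312), (29.06451988220215, 33.100128173828125), 95.72303009033203)
 wood [ 548.4 -156.9   86.7] [-0.509  0.231  0.829] 485 tilt 34.0
 jar 100 [81.2 86.2 91.4]
  rim c 492.97357177734375 177.76931762695312 38.830101013183594 [455.4 139.9  80.1] [530.8 215.5  94. ]
side blue 1036 [ 519.6 -158.4   99.2] [ 489.6 -193.9   67.2] [ 563.5 -110.5  130.5]
 plane [ 518.4 -170.3   95.2] [-0.555  0.143  0.82 ] 384 tilt 34.9
 ell ((316.6884460449219, 246.3468017578125), (31.995576858520508, 41.6679801940918), 55.853424072265625)
 wood [ 527.4 -175.5   79.9] [-0.523  0.222  0.823] 724 tilt 34.6
 jar 200 [80.4 85.2 89.2]
  rim c 494.01885986328125 177.21353149414062 40.2911262512207 [454.7 138.8  80. ] [530.5 216.1  90.3]
```

View pics/crop.png

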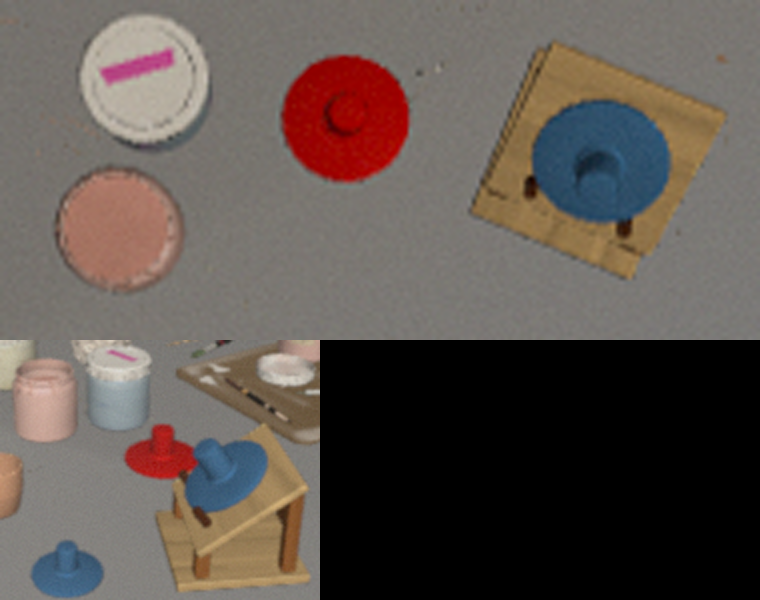

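The crop confirms the choice. The blue cover lies on the rack behind two dowels with its knob leaning towards the robot, and the jar with the open pink mouth stands on the bare table beside the pale blue jar. Next I work out the lid's centre and the approach.

```bash
cat >> h.py <<'E'
az=np.array([-.912,.411,0]);az/=np.linalg.norm(az);n=az*np.sin(np.radians(35))+[0,0,np.cos(np.radians(35))]
hy=-np.cross([0,0,1],az); hy=hy*np.sign(hy[1]); e2=np.cross(n,hy)
def circ(p):
    A=np.c_[2*p,np.ones(len(p))];s=np.linalg.lstsq(A,(p**2).sum(1),rcond=None)[0];return s[:2],np.sqrt(s[2]+s[:2]@s[:2])
def togo(T,Rt):
    s=read_state(); R0=R.from_quat(s["ee_rot"]); rv=(R.from_matrix(Rt)*R0.inv()).as_rotvec(degrees=True)
    print("go cm",((np.array(T)-s["position"])/10).round(2),"deg",rv.round(2))
E
python3 - <<'E'
from h import *
for nme,box in(("top",(300,155,360,215)),("side",(285,220,360,305))):
    D=np.load(nme+".npz"); im,d,P=D["im"],D["d"],D["P"]
    h=cv2.cvtColor(im,cv2.COLOR_RGB2HSV); m=np.zeros(d.shape,bool); x0,y0,x1,y1=box; m[y0:y1,x0:x1]=1
    b=m&(h[...,0]>95)&(h[...,0]<125)&(h[...,1]>90)&(d>0); p=P[b]
    w=m&(h[...,0]>8)&(h[...,0]<25)&(h[...,1]>70)&(d>0)&(P[...,2]>45); hb=np.median(P[w]@n)
    z=p@n-hb; print(nme,"board",hb.round(1),"z pct",np.percentile(z,[1,10,50,90,99]).round(1))
    uv=np.c_[p@hy,p@e2]
    f=uv[z<28].astype(np.float32); c,r=cv2.minEnclosingCircle(f); hull=cv2.convexHull(f)[:,0]; c2,r2=circ(hull)
    k=uv[z>50]; 
    for c,r in((np.array(c),r),(c2,r2)): print(" flange uv",c.round(1),r, "world org",(hy*c[0]+e2*c[1]+n*(hb+10)).round(1))
    print(" knobtop uv",len(k),k.mean(0).round(1), ((k.min(0)+k.max(0))/2).round(1),np.ptp(k,axis=0))
print(n,hy,e2)
E
```

```text
top board -252.8 z pct [12.3 15.1 18.7 48.8 55.3]
 flange uv [  81.5 -498.2] 45.481109619140625 world org [ 532.5 -150.6   86.9]
 flange uv [  81.2 -498.2] 44.355550605241994 world org [ 532.4 -150.9   86.9]
 knobtop uv 77 [  81.3 -497.3] [  81.4 -496.8] [25.29221541 24.68032377]
side board -251.8 z pct [13.7 16.4 19.2 46.4 54.7]
 flange uv [  78.4 -495.8] 45.123714447021484 world org [ 529.  -152.3   86.3]
 flange uv [  78.7 -496.8] 43.76225878537049 world org [ 529.8 -152.4   86.9]
 knobtop uv 82 [  76.9 -497.3] [  78.6 -498. ] [22.86617972 23.82902301]
[-0.52292787  0.23566157  0.81915204] [ 0.41086341  0.91169691 -0.        ] [-0.74681839  0.3365596  -0.57357644]
```

```bash
cat >> h.py <<'E'
LID=np.array([531,-151.5,87.]); RG=np.stack([np.cross(-hy,-n),-hy,-n],1)
E
python3 -c "
from h import *
togo(LID+n*110,RG)"
```

```text
go cm [ 24.84 -70.81  -5.32] deg [-13.41 -32.33  -2.99]
```

```bash
python3 -m creep '{"translation":[[4,-6,0],[8,-12,0],[11,-18,0],[14,-24,0],[17,-30,0],[19,-35,0],[21,-40,0],[22,-45,0]],"delta_rot":[[0,0,0],[0,0,0],[0,0,0],[-2,-5,0],[-4,-10,-1],[-6,-15,-1],[-8,-20,-2],[-8,-20,-2]],"hand":[8.5,8.5,8.5,8.5,8.5,8.5,8.5,8.5]}'; python3 -c "
from h import *
togo(LID+n*110,RG);print(read_state()['joints'])"
```

```text
clock: 1.1
position: [443.5, 134.3, 230.2]
ee_rot: [0.963, -0.196, 0.183, 0.038]
contact_force: [1.8, -0.3, -0.2]
gripper_width: 85.1
grasp_force: 0.0
go cm [  3.   -25.99  -5.31] deg [ -5.36 -12.35  -1.25]
[ 0.84691791 -0.0164541  -0.73283777  0.50826587 -0.7980674  -0.02592298]
```

```bash
python3 -m creep '{"translation":[[1,-5,-1],[2,-10,-2],[3,-15,-3],[3,-20,-4],[3,-26,-5.3],[3,-26,-5.3],[3,-26,-5.3],[3,-26,-5.3]],"delta_rot":[[-1,-2.5,0],[-2,-5,0],[-3,-7.5,-0.6],[-4,-10,-1],[-5.4,-12.3,-1.2],[-5.4,-12.3,-1.2],[-5.4,-12.3,-1.2],[-5.4,-12.3,-1.2]],"hand":[8.5,8.5,8.5,8.5,8.5,8.5,8.5,8.5]}'; python3 - <<'E'
from h import *
togo(LID+n*110,RG);print(read_state()['joints'])
im,d,c=snap("wrist");P=cloud(d,c);cv2.imwrite("pics/w1.png",im[...,::-1])
h=cv2.cvtColor(im,cv2.COLOR_RGB2HSV);b=(h[...,0]>95)&(h[...,0]<125)&(h[...,1]>90)&(d>0);p=P[b]
z=(p-LID)@n;uv=np.c_[p@hy,p@e2];print(len(p),np.percentile(z,[1,10,50,90,99]))
for lo,hi in((-2,18),(40,50)):
    f=uv[(z>lo)&(z<hi)].astype(np.float32);print(len(f),cv2.minEnclosingCircle(f),f.min(0),f.max(0))
print("expected uv",LID@hy,LID@e2)
E
```

```text
clock: 2.1
position: [479.7, -102.3, 185.1]
ee_rot: [0.931, -0.211, 0.286, 0.089]
contact_force: [-0.6, 0.8, 0.0]
gripper_width: 85.2
grasp_force: 0.0
go cm [-0.62 -2.33 -0.8 ] deg [ 2.26 -1.32  2.1 ]
[-0.2749042  -0.01347071 -1.06542246  2.05186811 -0.16042328 -0.61364708]
8326 [-229.4330778     4.24766689    7.69039275  205.36654907  217.68886998]
5021 ((59.68179702758789, -440.88775634765625), 104.75598907470703) [  24.426931 -541.9407  ] [ 124.6979  -341.78024]
681 ((80.7999267578125, -497.5716857910156), 13.399324417114258) [  68.15905 -510.96918] [  93.746735 -484.2623  ]
expected uv 80.04638899900144 -497.45049409472216
```

View pics/w1.png

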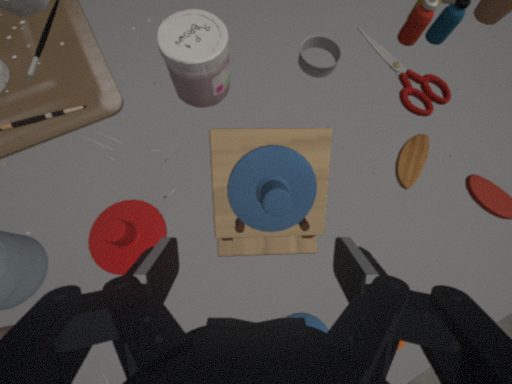

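The wrist view shows the cover at (272,190) with its knob top at (277,203), and the measured knob axis agrees to 1 mm. The arm is at the j3, j4 and j5 limits with the full 35° tilt. A relative tilt about the closing axis is harmless on a round knob, so I'll use a 20° tool tilt.

```bash
cat >> h.py <<'E'
def tool(t):
    m=az*np.sin(np.radians(t))+np.array([0,0,np.cos(np.radians(t))]); return np.stack([np.cross(-hy,-m),-hy,-m],1)
def grasp(zG,t): Rt=tool(t); return LID+n*zG+19*Rt[:,2],Rt
E
python3 -c "
from h import *
togo(*grasp(114,20)); togo(*grasp(34,20))"
```

```text
go cm [-0.28 -2.65 -2.29] deg [ 8.68 12.28  1.49]
go cm [ 3.9  -4.53 -8.85] deg [ 8.68 12.28  1.49]
```

```bash
python3 -m creep '{"translation":[[0,0,0.5],[0,-0.5,0],[0,-1,-0.5],[0,-2,-1],[0,-2.6,-1],[0,-2.6,-1]],"delta_rot":[[3,4,0.5],[5,7,0.7],[7,10,1],[8.7,12.3,1.5],[8.7,12.3,1.5],[8.7,12.3,1.5]],"hand":[8.5,8.5,8.5,8.5,8.5,8.5]}'; python3 -c "
from h import *
togo(*grasp(114,20)); togo(*grasp(34,20));print(read_state()['joints'])"
```

```text
clock: 2.9
position: [481.1, -123.9, 176.0]
ee_rot: [0.963, -0.204, 0.17, 0.035]
contact_force: [0.8, -1.6, 1.2]
gripper_width: 85.0
grasp_force: 0.0
go cm [-0.38 -0.34 -1.35] deg [-0.15  0.   -0.35]
go cm [ 3.81 -2.23 -7.9 ] deg [-0.15  0.   -0.35]
[ 0.16577957  0.06592009 -0.76612863  0.41525997 -0.47880018  0.64219505]
```

```bash
python3 -m creep '{"translation":[[-0.4,-0.3,-1.3],[0.6,-0.8,-2.9],[1.7,-1.3,-4.6],[2.5,-1.6,-5.9],[3.1,-1.9,-6.8],[3.5,-2.1,-7.4],[3.8,-2.2,-7.9],[3.8,-2.2,-7.9]],"delta_rot":[[0,0,0],[0,0,-0.3],[0,0,-0.3],[0,0,-0.3],[0,0,-0.3],[0,0,-0.3],[0,0,-0.3],[0,0,-0.3]],"hand":[8.5,8.5,8.5,8.5,8.5,8.5,8.5,8.5]}'; python3 -c "
from h import *
togo(*grasp(34,20));print(read_state()['joints'])"
```

```text
clock: 3.9
position: [518.7, -147.3, 96.6]
ee_rot: [0.963, -0.208, 0.17, 0.037]
contact_force: [0.6, -0.4, -1.0]
gripper_width: 84.8
grasp_force: 0.0
go cm [0.05 0.12 0.04] deg [-0.   -0.01  0.12]
[-0.02529138  0.24708602 -0.90161465  0.93795415 -0.16601765  0.26101799]
```

```bash
python3 -m creep '{"translation":[[0.05,0.1,0],[0.05,0.1,0],[0.05,0.1,0],[0.05,0.1,0],[0.05,0.1,0],[0.05,0.1,0],[0.05,0.1,0],[0.05,0.1,0]],"delta_rot":[[0,0,0],[0,0,0],[0,0,0],[0,0,0],[0,0,0],[0,0,0],[0,0,0],[0,0,0]],"hand":[6,4.5,3,2,2,2,2,2]}'; python3 - <<'E'
from h import *
print(read_state()['joints'])
im,d,c=snap("side");cv2.imwrite("pics/s2.png",cv2.resize(im[170:320,220:400],None,fx=4,fy=4)[...,::-1])
E
```

```text
clock: 4.9
position: [519.5, -146.9, 97.5]
ee_rot: [0.962, -0.21, 0.171, 0.036]
contact_force: [-2.6, 5.0, 4.5]
gripper_width: 26.7
grasp_force: 58.7
[-0.02486509  0.24596861 -0.90100647  0.93880478 -0.16519955  0.25622509]
```

View pics/s2.png

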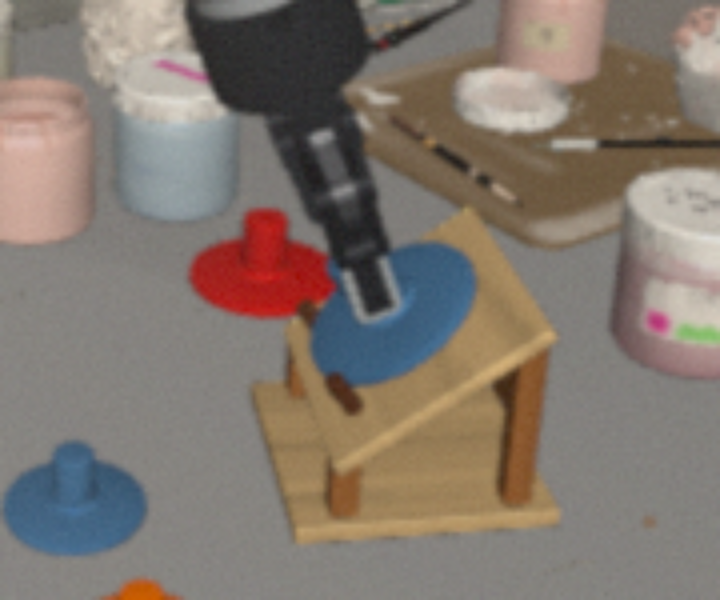

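The pads hold the knob at about (375,285) in the crop, opening 26.7 mm, grip 59 N. Now I lift square to the board.

```bash
python3 -m creep '{"translation":[[-0.5,0.2,0.8],[-1,0.5,1.6],[-1.6,0.7,2.5],[-2.1,0.9,3.3],[-2.6,1.2,4.1],[-3.1,1.4,4.9],[-3.7,1.6,6.2],[-4,1.6,7.5]],"delta_rot":[[0,0,0],[0,0,0],[0,0,0],[0,0,0],[0,0,0],[1,2,0],[2,5,0],[3,8,0]],"hand":[2,2,2,2,2,2,2,2]}'; python3 -c "
from h import *
togo([480,-100,260],tool(-15)); print(read_state()['joints'])"
```

```text
clock: 5.95
position: [477.8, -131.2, 171.5]
ee_rot: [0.972, -0.212, 0.095, 0.026]
contact_force: [0.6, -0.6, -1.7]
gripper_width: 25.7
grasp_force: 59.4
go cm [0.22 3.12 8.85] deg [11.35 23.67  0.23]
[ 0.12660267  0.13143493 -0.58790029  0.17393774 -0.69656271  0.89053376]
```

```bash
python3 -m creep '{"translation":[[0,1,2],[0,2,5],[0,3,8],[0,7,9],[0,12,9],[0,17,9],[0,22,9],[0,26,9]],"delta_rot":[[1.2,2.4,0],[3,6,0],[5,10,0],[7,14,0],[9,18,0],[11.3,23.6,0.2],[11.3,23.6,0.2],[11.3,23.6,0.2]],"hand":[2,2,2,2,2,2,2,2]}'; python3 -c "
from h import *
Rt=tool(-15)
togo(np.array([493.5,177.5,168+34])+19*Rt[:,2],Rt); print(read_state()['joints'])"
```

```text
clock: 6.95
position: [478.5, 130.0, 260.7]
ee_rot: [0.969, -0.209, -0.126, -0.026]
contact_force: [0.3, 0.8, -1.2]
gripper_width: 26.9
grasp_force: 59.5
go cm [ 1.05  4.95 -7.7 ] deg [0.16 0.14 0.03]
[ 0.46400044  0.25476984 -0.05466768 -0.2006369  -1.43059174  0.7277313 ]
```

```bash
python3 -m creep '{"translation":[[0.5,2.5,-2],[1,5,-4],[1,5,-6],[1,5,-6],[1,5,-6]],"delta_rot":[[0,0,0],[0,0,0],[0,0,0],[0,0,0],[0,0,0]],"hand":[2,2,2,2,2]}'; cat > look.py <<'E'
from h import *
import sys
s=read_state();print("tcp",s["position"].round(1),s["gripper_width"])
for nm in("side","top"):
    im,d,c=snap(nm);P=cloud(d,c)
    cv2.imwrite(f"pics/{sys.argv[1]}_{nm}.png",im[...,::-1])
    h=cv2.cvtColor(im,cv2.COLOR_RGB2HSV)
    b=(h[...,0]>95)&(h[...,0]<125)&(h[...,1]>90)&(d>0)&(np.linalg.norm(P[...,:2]-[493.5,177.5],axis=-1)<70)&(P[...,2]>83)
    k,lab,st,_=cv2.connectedComponentsWithStats(b.astype(np.uint8)); 
    if k<2: print(nm,"none");continue
    i=1+st[1:,4].argmax(); b=lab==i; p=P[b]
    print(nm,st[i],"ext",p.min(0).round(1),p.max(0).round(1),"zp",np.percentile(p[:,2],[1,10,50,90,99]).round(1))
    q=p[p[:,2]<np.percentile(p[:,2],10)+12]
    f=q.astype(np.float64); A=np.c_[f[:,:2]-f[:,:2].mean(0),np.ones(len(f))]
    print("  slope",np.linalg.lstsq(A,f[:,2],rcond=None)[0].round(3))
    hull=cv2.convexHull(q[:,:2].astype(np.float32))[:,0]; print("  minC",cv2.minEnclosingCircle(hull),"fit",circ(hull.astype(float)))
E
python3 look.py a
```

```text
clock: 7.58
position: [489.2, 178.2, 202.2]
ee_rot: [0.97, -0.209, -0.125, -0.027]
contact_force: [0.3, -0.2, -1.3]
gripper_width: 26.2
grasp_force: 59.5
tcp [489.2 178.2 202.2] 26.229520809040007
side [207 152  36  14 326] ext [445.3 131.6 178.5] [528.7 208.2 201.5] zp [179.8 189.6 194.6 196.6 199.1]
  slope [4.90000e-02 8.50000e-02 1.93623e+02]
  minC ((487.33062744140625, 169.3349151611328), 43.38258743286133) fit (array([488.12174399, 170.88027776]), np.float64(40.83842708864249))
top [186 192  36  27 493] ext [448.  129.4 189. ] [507.6 220.8 354.4] zp [189.8 191.7 194.8 230.9 344.2]
  slope [ 2.30000e-02 -6.00000e-03  1.94198e+02]
  minC ((487.08465576171875, 179.05618286132812), 44.03925323486328) fit (array([489.65124667, 178.43836631]), np.float64(41.69355445874778))
```

```bash
python3 -c "
import cv2,numpy as np
a=cv2.imread('pics/a_side.png')[120:260,170:300];b=cv2.imread('pics/a_top.png')[140:280,150:270]
cv2.imwrite('pics/a.png',np.hstack([cv2.resize(a,(400,430)),cv2.resize(b,(370,430))]))"
```

```text
(no output)
```

View pics/a.png

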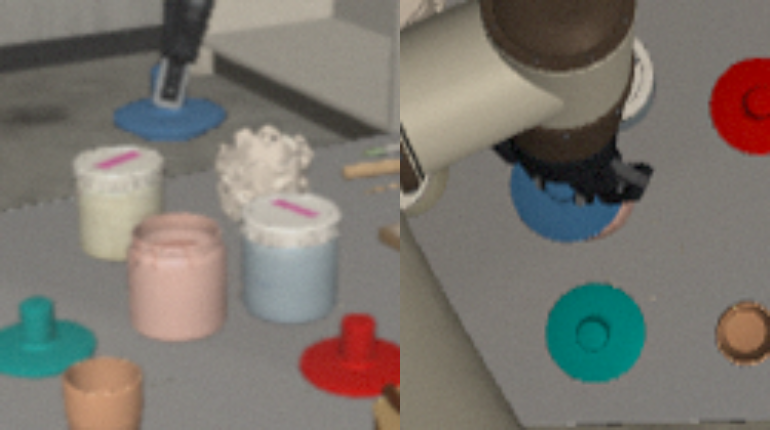

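The cover hangs level above the jar. In the crop it is at about (170,118) in the side view and (565,195) in the top view, with the open pink mouth below it. I check the jar's centre once more by outline and ray before lowering.

```bash
python3 - <<'E'
from h import *
def ray(u,v,c,z):
    K=np.array(c["intrinsics"]);r=rot(c["attitude"])@np.array([(u-K[0,2])/K[0,0],(v-K[1,2])/K[1,1],1]);o=np.array(c["xyz"]);return (o+r*(z-o[2])/r[2])[:2]
D=np.load("top.npz");c=get_calibration("top");h=cv2.cvtColor(D["im"],cv2.COLOR_RGB2HSV);P=D["P"]
for lo in(60,80,100):
    m=((h[...,0]<12)|(h[...,0]>170))&(h[...,1]>lo); m[:, :185]=0;m[:,235:]=0;m[:178]=0;m[226:]=0
    k=max(cv2.findContours(m.astype(np.uint8),0,1)[0],key=cv2.contourArea);e=cv2.fitEllipse(k);print(lo,e,ray(*e[0],c,88),ray(*e[0],c,60),"diam@88",np.mean(e[1])*1149/429)
# lid now: front(left/right/bottom) edge fit at flange z
im=cv2.imread("pics/a_top.png")[...,::-1].copy();h=cv2.cvtColor(im,cv2.COLOR_RGB2HSV)
m=(h[...,0]>95)&(h[...,0]<125)&(h[...,1]>90);m[:185]=0;m[225:]=0;m[:,:180]=0;m[:,228:]=0
k=max(cv2.findContours(m.astype(np.uint8),0,1)[0],key=cv2.contourArea)[:,0]
w=np.array([ray(x,y,c,190) for x,y in k]); low=w[w[:,0]<485]; cc,r=circ(low);print("lid arc",cc,r,len(low),low.min(0),low.max(0))
from scipy.optimize import least_squares
print(least_squares(lambda q:np.linalg.norm(low-q,axis=1)-45,[493,177],loss="soft_l1").x)
E
```

```text
60 ((209.56381225585938, 202.04974365234375), (29.467552185058594, 31.18821144104004), 112.81558227539062) [492.55204827 173.19950315] [494.16931228 175.93904799] diam@88 81.22782331746775
80 ((208.58766174316406, 201.58627319335938), (25.817018508911133, 27.816747665405273), 156.69631958007812) [493.86256467 175.79453053] [495.51177299 178.59733012] diam@88 71.82423931735379
100 ((208.392333984375, 201.6018829345703), (22.7285213470459, 24.20503807067871), 73.15569305419922) [493.83402955 176.31899431] [495.48254232 179.13457789] diam@88 62.85158481464519
lid arc [476.43945329 178.33824245] 30.757588553290777 63 [448.05527235 135.43059865] [484.55941893 218.49051857]
[495.37940654 178.31542196]
```

```bash
python3 -m creep '{"translation":[[0,0,-2],[0,0,-4],[0,0,-5.5],[0,0,-6.7],[0,0,-7.5],[0,0,-8],[0,0,-8],[0,0,-8]],"delta_rot":[[0,0,0],[0,0,0],[0,0,0],[0,0,0],[0,0,0],[0,0,0],[0,0,0],[0,0,0]],"hand":[2,2,2,2,2,2,2,2]}'; python3 look.py b; python3 - <<'E'
from h import *
im=cv2.imread("pics/b_side.png")[150:240,190:270];w,_=get_image("wrist")
o=np.zeros((384,740,3),np.uint8);o[:360,:320]=cv2.resize(im,(320,360),interpolation=2);o[:315,320:]=cv2.resize(w[...,::-1],(420,315));cv2.imwrite("pics/b.png",o)
E
```

```text
clock: 8.68
position: [489.2, 178.6, 122.2]
ee_rot: [0.97, -0.209, -0.124, -0.027]
contact_force: [-0.5, -0.5, -2.1]
gripper_width: 26.2
grasp_force: 59.5
tcp [489.2 178.6 122.2] 26.20763485698753
side [209 182  34  13 310] ext [447.8 131.2 108.8] [529.  209.7 120.5] zp [109.1 111.8 115.  116.9 118.7]
  slope [3.70000e-02 5.70000e-02 1.14634e+02]
  minC ((488.47088623046875, 172.01437377929688), 42.169803619384766) fit (array([488.20835721, 170.88308969]), np.float64(40.225541003977824))
top [191 195  32  24 425] ext [449.3 132.7 108. ] [508.3 220.1 276. ] zp [108.7 111.3 114.5 151.3 267.7]
  slope [ 4.30000e-02 -1.90000e-02  1.13884e+02]
  minC ((487.47760009765625, 178.80433654785156), 44.13911437988281) fit (array([489.77186976, 178.3632395 ]), np.float64(41.593072077788754))
```

View pics/b.png

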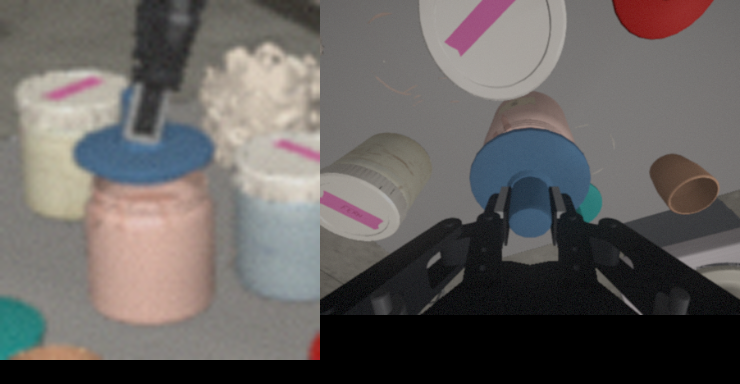

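The side crop shows the cover just above the rim, its centre near (145,155) against the jar's axis near (151). The wrist view shows nothing in the way. I compare the two by tangent rays.

```bash
python3 - <<'E'
from h import *
im=cv2.imread("pics/b_side.png")[...,::-1].copy();h=cv2.cvtColor(im,cv2.COLOR_RGB2HSV);c=get_calibration("side")
K=np.array(c["intrinsics"]);Rm=rot(c["attitude"]);o=np.array(c["xyz"]).ravel()
def hit(u,v,z):
    r=Rm@np.array([(u-K[0,2])/K[0,0],(v-K[1,2])/K[1,1],1]);return (o+r*(z-o[2])/r[2])[:2]
b=(h[...,0]>95)&(h[...,0]<125)&(h[...,1]>90);p=((h[...,0]<12)|(h[...,0]>170))&(h[...,1]>40)
los=np.array([493.5,177])-o[:2];los/=np.linalg.norm(los);perp=np.array([los[1],-los[0]])
J=np.array([493.5,177.])
print("perp",perp)
def bear(u,v,z): # lateral offset at jar's range of vertical tangent plane
    q=hit(u,v,z)-o[:2]; return (q@perp)/(q@los)*((J-o[:2])@los)
def rows(m,vs,z):
    for v in vs:
        u=np.where(m[v,200:252])[0]+200
        if len(u): print(v,u.min(),u.max(),"lat",round((bear(u.min()-.5,v,z)+bear(u.max()+.5,v,z))/2,1),"w",round(bear(u.max()+.5,v,z)-bear(u.min()-.5,v,z),1))
print("lid");rows(b,range(184,196,2),110)
print("jar body")
for v,z in((202,70),(206,60),(210,50),(214,40),(218,30),(222,20)): rows(p,[v],z)
E
```

```text
perp [ 0.90003912 -0.43580912]
lid
184 212 240 lat -0.8 w 74.0
186 210 242 lat -0.9 w 84.4
188 209 241 lat -3.7 w 84.6
190 210 240 lat -3.9 w 79.6
192 213 236 lat -5.4 w 61.8
194 218 231 lat -5.6 w 36.1
jar body
202 212 242 lat 0.3 w 80.8
206 211 243 lat -0.0 w 86.4
210 212 243 lat 0.9 w 84.2
214 212 242 lat -0.7 w 81.9
218 212 242 lat -1.1 w 82.3
222 212 242 lat -1.4 w 82.7
```

```bash
python3 -m creep '{"translation":[[0.05,-0.05,-0.2],[0.1,-0.05,-0.4],[0.1,-0.05,-0.6],[0.1,-0.05,-0.8],[0.1,-0.05,-1],[0.1,-0.05,-1.1],[0.1,-0.05,-1.2],[0.1,-0.05,-1.2]],"delta_rot":[[0,0,0],[0,0,0],[0,0,0],[0,0,0],[0,0,0],[0,0,0],[0,0,0],[0,0,0]],"hand":[2,2,2,2,2,2,2,2]}'
```

```text
clock: 9.82
position: [489.9, 177.9, 109.7]
ee_rot: [0.97, -0.209, -0.125, -0.027]
contact_force: [1.0, 0.1, -1.4]
gripper_width: 26.6
grasp_force: 59.5
```

No force with the collar about 4 mm past rim level, so it has entered the mouth. I keep lowering gently.

```bash
python3 -m creep '{"translation":[[0,0,-0.1],[0,0,-0.2],[0,0,-0.3],[0,0,-0.4],[0,0,-0.4],[0,0,-0.4]],"delta_rot":[[0,0,0],[0,0,0],[0,0,0],[0,0,0],[0,0,0],[0,0,0]],"hand":[2,2,2,2,2,2]}'
```

```text
clock: 10.58
position: [489.9, 177.9, 105.8]
ee_rot: [0.97, -0.209, -0.125, -0.027]
contact_force: [0.3, 0.4, -2.7]
gripper_width: 26.3
grasp_force: 59.5
```

```bash
python3 -m creep '{"translation":[[0,0,-0.05],[0,0,-0.1],[0,0,-0.15],[0,0,-0.15]],"delta_rot":[[0,0,0],[0,0,0],[0,0,0],[0,0,0]],"hand":[2,2,2,2]}'; python3 look.py c
```

```text
clock: 11.08
position: [489.9, 177.9, 104.3]
ee_rot: [0.97, -0.209, -0.125, -0.027]
contact_force: [-0.0, -0.4, -1.6]
gripper_width: 26.1
grasp_force: 59.6
tcp [489.9 177.9 104.3] 26.098804585734953
side [210 188  34  13 307] ext [446.5 131.9  91.5] [532.2 208.4 102.1] zp [ 92.1  94.4  97.3  99.  101.3]
  slope [2.7000e-02 4.6000e-02 9.7068e+01]
  minC ((489.3504333496094, 170.4944305419922), 42.839664459228516) fit (array([489.97584415, 171.15771066]), np.float64(40.94456711285226))
top [192 194  32  25 408] ext [449.6 132.   89.1] [509.5 220.1 263.5] zp [ 90.7  92.9  96.6 132.1 247.5]
  slope [ 3.3000e-02 -7.0000e-03  9.5971e+01]
  minC ((489.7550048828125, 178.065673828125), 44.315032958984375) fit (array([492.58595681, 176.55037284]), np.float64(43.53338126230958))
```

```bash
python3 -m creep '{"translation":[[0,0,-0.05],[0,0,-0.05],[0,0,-0.1],[0,0,-0.1]],"delta_rot":[[0,0,0],[0,0,0],[0,0,0],[0,0,0]],"hand":[2,2,2,2]}';python3 -m creep '{"translation":[[0,0,-0.05],[0,0,-0.05]],"delta_rot":[[0,0,0],[0,0,0]],"hand":[2,2]}'
```

```text
clock: 11.68
position: [490.0, 177.9, 104.0]
ee_rot: [0.97, -0.208, -0.125, -0.027]
contact_force: [-0.8, -0.4, 5.7]
gripper_width: 26.2
grasp_force: 59.9
clock: 11.92
position: [490.0, 177.9, 103.9]
ee_rot: [0.97, -0.208, -0.125, -0.027]
contact_force: [-1.4, -0.9, 8.1]
gripper_width: 26.5
grasp_force: 60.2
```

Contact at 8 N with the lid seated. I release and withdraw along the fingers.

```bash
python3 -m creep '{"translation":[[0,0,0.05],[0,0,0.1],[0,0,0.1],[0,0,0.1],[0,0,0.1],[0,0,0.1],[0,0,0.1],[0,0,0.1]],"delta_rot":[[0,0,0],[0,0,0],[0,0,0],[0,0,0],[0,0,0],[0,0,0],[0,0,0],[0,0,0]],"hand":[2.8,3.2,3.8,4.5,5.2,6,6,6]}' && python3 -m creep '{"translation":[[0.2,-0.1,1],[0.5,-0.2,2],[0.9,-0.4,4],[1.5,-0.6,6],[2,-0.9,8],[2.5,-1.1,10.5],[2.5,-4,14],[2.5,-9,14]],"delta_rot":[[0,0,0],[0,0,0],[0,0,0],[0,0,0],[0,0,0],[0,0,0],[0,0,0],[0,0,0]],"hand":[6,6,6,6,6,6,6,6]}'; python3 -m creep '{"translation":[[0,-6,0],[0,-12,0],[0,-18,0],[0,-18,0]],"delta_rot":[[0,0,0],[0,0,0],[0,0,0],[0,0,0]],"hand":[6,6,6,6]}'; python3 look.py d; python3 - <<'E'
import cv2,numpy as np
a=cv2.imread('pics/d_side.png')[150:250,170:290];b=cv2.imread('pics/d_top.png')[130:270,130:270]
cv2.imwrite('pics/d.png',np.hstack([cv2.resize(a,(400,400)),cv2.resize(b,(400,400))]))
E
```

```text
clock: 12.92
position: [489.9, 177.9, 103.8]
ee_rot: [0.97, -0.209, -0.125, -0.027]
contact_force: [-0.4, -0.2, -0.3]
gripper_width: 59.8
grasp_force: 0.0
clock: 13.92
position: [516.9, 88.1, 247.8]
ee_rot: [0.97, -0.207, -0.121, -0.028]
contact_force: [1.1, 0.4, -0.5]
gripper_width: 60.1
grasp_force: 0.0
clock: 14.42
position: [514.6, -95.7, 244.4]
ee_rot: [0.969, -0.212, -0.124, -0.027]
contact_force: [-0.4, 0.5, 0.6]
gripper_width: 59.6
grasp_force: 0.0
tcp [514.6 -95.7 244.4] 59.64551801574496
side [210 178  34  23 438] ext [448.2 130.5  91.4] [532.2 208.8 134.3] zp [ 92.6  94.8  97.9 124.5 133.2]
  slope [2.500e-02 5.400e-02 9.741e+01]
  minC ((490.0447082519531, 171.02194213867188), 42.47589874267578) fit (array([489.79348286, 171.47756626]), np.float64(41.01396623825654))
top [192 185  34  34 885] ext [449.6 131.6  88.7] [538.  220.  135.8] zp [ 90.1  92.7  96.4 125.5 133.6]
  slope [-3.0000e-03  1.0000e-03  9.5966e+01]
  minC ((493.4762268066406, 176.48089599609375), 45.070289611816406) fit (array([493.42655504, 176.14941348]), np.float64(44.481377373762406))
```

View pics/d.png

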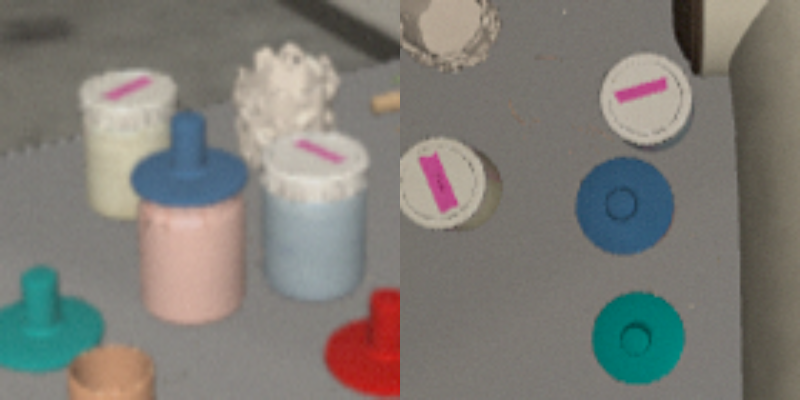

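The cover lies flat on the jar, at (190,185) in the side crop and (625,205) in the top crop. Its slope is about 0.003 rad, its centre about 1 mm from the mouth's, and its height right. I hand in.

```bash
python3 -c "
from bench import *
print(job_done())"
```

```text
the job is handed in; nothing more can be done
None
```

The job is handed in: the blue cover measures level on the bare-table pink jar's rim, about 1 mm off the mouth's centre, released with the arm clear; no verdict was returned.

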